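Pack a rack-leg riser with rubber pads up to the gauge

ROBOT

A 6-joint arm with a two-finger parallel gripper is mounted at the origin on the work surface. World frame = base frame: x ahead of the robot, y to its left, z up, the work surface at z = 0. Lengths are in m, angles in degrees, forces in N, time in s.
With the tool pointing down it reaches from about 0.375 to 0.75 m from the base axis. Payload 9 kg.
Tool frame: the origin (TCP) lies on the centre line of the jaws, within the pads' length; the fingertips stand 11 mm ahead of it and the grasp point (between the pads) lies 8 mm behind it; x points along the fingers, y is the direction in which the jaws open and shut, and the axes are right-handed (so a half turn about x gives the same grasp; the last joint's range is limited). The gripper opens to 85 mm and grips with 20 to 120 N. Pads are 22 mm wide; open, the fingers measure 114 mm over their backs; the gripper's body (76 mm by 85 mm) begins 54 mm behind the grasp point. The pads swing forward as they close: fully open they stand 13 mm farther back than shut.
Start: joints at [57.599, 5.964, 5.575, 89.605, 0, 77.527], TCP at [0.205, 0.564, 0.242] pointing down, gripper open.
Joint ranges: [-171.21, 171.21], [-48.23, 106.86], [-62.78, 66.21], [-105.2, 120.99], [-86.42, 89.51], [-180, 180]. Speed limits (degrees/s): [127.2, 127.2, 147.25, 180, 180, 180].

INTERFACE

Orientations are given as a 3x3 rotation matrix whose columns are the frame's x, y, z axes.
In Python, from plant import status, cams, job gives the robot as it stands.
- The arm moves only by the tool move_arm, never from a script. Its argument "moves" is a list of rows, each a list of 2 entries, a list of its own where there are three numbers: the shift along the tool's x, y, z in mm, then the turn, a rotation vector about the tool's x, y, z in degrees. In form: [[[tx, ty, tz], [wx, wy, wz]], ...]. A call has 1 to 10 rows; each row shifts and turns the pose as measured when the row begins, along the tool's axes as they then stand; what a row does not reach is not made up. A row lasts 1/8 s, in which the tool goes at most 62.5 mm and 10.7 degrees, less where a joint would pass 70% of its speed; a pose out of reach is approached as far as the arm can. A call with a gripper value outside its range is refused whole. "fingers" is the closure in counts, from 0 (fully open) to 255 (shut), set as the call begins (left out, the last holds). The fingers move at their own pace and stop on an object; "grip_force" is the grip in N (left out, the last holds). Time passes only in rows, so rows that do not move let the fingers close. It gives the time, the measured TCP pose, the force and the opening at its end, in the units of the state.
- status.sense(): the state, without advancing time (a new reading comes with each control period).
- cams.read_camera(name): name is "side" or "top"; returns a dict with "img" (384x512x3 uint8, red, green, blue), "range_z" (384x512 float32, m along the optical axis (not along the pixel's ray), 0 where there is no reading), "fovy" (degrees; the focal length in pixels is half the picture's height over the tangent of half this angle, whatever the lens; pixels are square), "cx", "cy" (the principal point, pixels), "extrinsics" (4x4, takes a point from camera to world coordinates). Camera axes: x right, y up, looking along -z (the intrinsics and any distortion apply to the point x, -y, -z); pixel columns grow to the right and rows downward; lengths in m; the calibration is good to about 2 mm. A picture is of the moment at which its call begins.
- job.finish_job(): hands the job in, once; it reports no verdict.
The state is a dict: "clock": time; "joints": joint angles; "qvel": joint speeds; "tau": joint torques, N m; "tool_pos": TCP position; "tcp_rot": TCP orientation; "ft_force": force on the tool from outside, world axes, zero at the start; "moment": the same for the moment, N m; "grip_width": finger opening in m.
Only numpy, scipy, OpenCV 4.12 (cv2) and the standard library are available. Lean on these libraries where they do the work, as an engineer would, in place of code of your own. Each camera call takes 0.05 s, during which the arm holds its last target.

TASK

The steel leg riser for the storage rack has only one rubber pad in its tube. Stack the two loose pads of the same size on top of it inside the tube, lying flat, so that the top of the stack comes level with the pointer of the height gauge beside the tube.

Things in the scene. Friction and masses are not known exactly. Their poses are not given: they have to be found in the camera images.
- riser: Fixed steel base plate, 6 mm thick, with an upright open tube: inner diameter 68 mm, outer 76, rim 70 mm above the bench. In it lies one loose pad, its top 36 mm above the bench. Origin: on the tube's axis, at bench height; z up; x points to the gauge post (24 mm wide, 104 high, 83 mm from the axis), on the side away from the robot, within 25 degrees: fingers left and right of the tube clear it.
- riser_mark (a point): Tip of the gauge's pointer, a flat steel tongue 14 mm wide reaching from the post towards the tube, 46 mm short of its axis. The point is on its upper face, 96 mm above the bench: the height the top of the stack must reach. With both pads added it is just reached: their undersides then lie 36 and 66 mm above the bench (the upper pad stands 26 mm out of the tube).
- pad_a: One of two like black rubber pads (either order): a plain disc 50 mm across, 30 mm thick, about 70 g, lying flat and clear on the bench left or right of the riser. Origin: centre of its underside; z up. Not the thin pad (50 mm across, 13 mm thick) or the wide puck (76 mm across, 25 mm thick) lying about.
- pad_b: One of two like black rubber pads (either order): a plain disc 50 mm across, 30 mm thick, about 70 g, lying flat and clear on the bench left or right of the riser. Origin: centre of its underside; z up. Not the thin pad (50 mm across, 13 mm thick) or the wide puck (76 mm across, 25 mm thick) lying about.
Mind the look-alikes: they are no part of the job. What is shaped like the pad_a but turquoise is not meant.

How it is judged (in metres and radians):
At the end, for the whole second after the job is handed in: Both loose pads lie in the tube on top of the pad that was there, at rest and flat (within 10 degrees), centres within 16 mm of the tube's axis, one with its underside 36 mm and the other 66 mm above the bench (each within 7 mm), so that the top of the stack is level with the pointer (((z of pad_a in the frame of riser between 0.029 and 0.043 m and z of pad_b in the frame of riser between 0.059 and 0.073 m) or (z of pad_b in the frame of riser between 0.029 and 0.043 m and z of pad_a in the frame of riser between 0.059 and 0.073 m)) and horizontal distance between each of pad_a, pad_b and riser below 0.016 m and angle between the z axis of each of pad_a, pad_b and the z axis of riser, either way round below 0.18 rad and linear speed of each of pad_a, pad_b below 0.02 m/s); the robot touches nothing.
It also fails if it takes over 53 s, if anything falls off the work surface, if the arm or the gripper's body presses on something with over 40 N, if the wrist force passes 120 N, or if a joint passes its speed limit or range.

## Working session

There is one attempt and no reset: what is moved stays moved. The work goes in short steps, Python scripts to look and compute and a tool call to move; the robot and the scene stay as the last step left them, time stands still between calls to the robot, and variables do not carry over. Pictures are saved under pics/ and viewed, and the job is handed in when it is done.

Besides the shell and the picture viewer there is one more tool, called as name([rows], argument=value, ...), one row to a line, values as JSON. move_arm: Moves the arm, as the interface text tells. Its arguments: {"type":"object","properties":{"moves":{"type":"array"},"fingers":{"type":"number"},"grip_force":{"type":"number"}},"required":["moves"]}

```bash
ls; mkdir -p pics; python3 - <<'E'
from plant import status,cams,job
import cv2,numpy as np
s=status.sense()
for k,v in s.items(): print(k,np.round(v,3).tolist())
for n in("side","top"):
    c=cams.read_camera(n)
    print(n,c["fovy"],c["cx"],c["cy"],[k for k in c]);print(np.round(c["extrinsics"],4).tolist())
    cv2.imwrite(f"pics/{n}0.png",c["img"][:,:,::-1])
    np.savez(f"{n}0.npz",**{k:c[k] for k in c})
E
```

```text
pics
clock 0.0
joints [57.6, 6.0, 5.525, 89.605, 0.002, 77.526]
qvel [0.025, 0.048, -0.009, 0.041, -0.049, 0.035]
tau [0.001, -55.693, 50.365, 0.017, -0.0, -0.0]
tool_pos [0.204, 0.564, 0.241]
tcp_rot [[-0.001, 0.341, 0.94], [-0.001, 0.94, -0.341], [-1.0, -0.001, -0.0]]
ft_force [0.428, -0.71, -0.177]
moment [-0.011, -0.034, 0.049]
grip_width 0.085
side 46.45665075983625 247.03470091289 183.7860310880138 ['img', 'range_z', 'fovy', 'cx', 'cy', 'extrinsics']
[[-0.9272, 0.2913, -0.2356, 0.3056], [-0.3743, -0.6928, 0.6164, 0.5627], [0.0163, 0.6597, 0.7513, 0.7755], [0.0, 0.0, 0.0, 1.0]]
top 49.53583731932806 257.3826802478255 184.80354880358382 ['img', 'range_z', 'fovy', 'cx', 'cy', 'extrinsics']
[[-0.0105, 0.9968, -0.0797, 0.4571], [-0.9996, -0.0126, -0.0253, -0.0126], [-0.0263, 0.0794, 0.9965, 0.9917], [0.0, 0.0, 0.0, 1.0]]
```

View pics/side0.png

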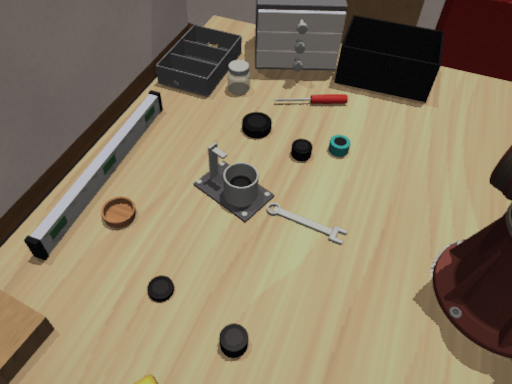

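View pics/top0.png

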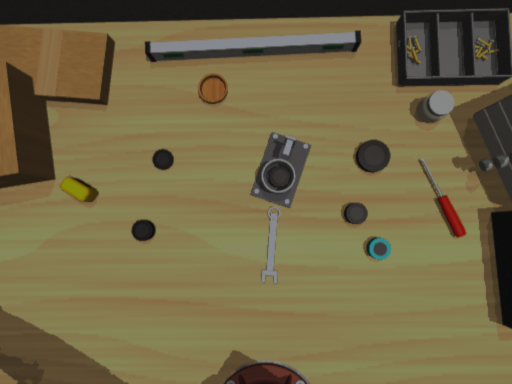

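The top picture shows these disc candidates:
- (356,213): black
- (373,156): large black, probably the wide puck
- (163,159): black
- (143,230): black
- (379,249): turquoise ring

The riser tube is at (278,177). In the side view the discs are at (302,150), (257,125), (160,289), (234,340) and (340,145). Next I'll measure heights from both cameras.

```bash
cat > h.py <<'E'
import numpy as np,cv2
def load(n): return dict(np.load(n))
def cloud(c):
    H,W=c["range_z"].shape; f=H/2/np.tan(np.radians(float(c["fovy"]))/2)
    v,u=np.mgrid[0:H,0:W]; d=c["range_z"].astype(float)
    p=np.stack([(u-c["cx"])/f*d,-(v-c["cy"])/f*d,-d],-1)
    E=c["extrinsics"]; P=p@E[:3,:3].T+E[:3,3]; P[d==0]=np.nan
    return P
def near(P,xy,r,z0=0.006,z1=.2):
    m=(np.hypot(P[...,0]-xy[0],P[...,1]-xy[1])<r)&(P[...,2]>z0)&(P[...,2]<z1)
    return P[m]
def snap(n,tag):
    from plant import cams
    c=cams.read_camera(n); np.savez(f"{n}{tag}.npz",**c); cv2.imwrite(f"pics/{n}{tag}.png",c["img"][:,:,::-1]); return c
E
python3 - <<'E'
from h import *
t=load("top0.npz");s=load("side0.npz");T=cloud(t);S=cloud(s)
for nm,(u,v),(us,vs) in [("A",(356,213),(302,148)),("wide",(373,156),(257,122)),("C",(163,159),(160,287)),("D",(143,230),(234,336)),("turq",(379,249),(340,142)),("tube",(278,177),(241,180))]:
    print(nm,"top",np.round(T[v,u],4),"side",np.round(S[vs,us],4))
    xy=T[v,u,:2]
    for n,P in(("top",T),("side",S)):
        q=near(P,xy,.05 if nm!="tube" else .06); 
        if len(q)==0: continue
        zt=np.percentile(q[:,2],90); k=q[q[:,2]>zt-.006]
        (cx,cy),r=cv2.minEnclosingCircle(k[:,:2].astype(np.float32))
        print("  ",n,len(q),"ztop %.4f"%np.median(k[:,2]),"mean",k[:,:2].mean(0).round(4),"minc %.4f %.4f r %.4f"%(cx,cy,r))
for n,P in(("top",T),("side",S)):
    m=(np.abs(P[...,2])<.02)&(P[...,0]>.3)&(P[...,0]<.7)&(np.abs(P[...,1])<.4)
    print(n,"bench z",np.nanmedian(P[m][:,2]))
# crops
def crop(im,u,v,r=25): 
    return cv2.resize(im[v-r:v+r,u-r:u+r,::-1],(260,260),interpolation=cv2.INTER_CUBIC)
a=np.hstack([crop(t["img"],*p) for p in[(356,213),(163,159),(143,230)]]);b=np.hstack([crop(s["img"],*p) for p in[(302,150),(160,289),(234,340)]])
cv2.imwrite("pics/crop0.png",np.vstack([a,b]))
E
```

```text
A top [ 0.4662 -0.2136  0.03  ] side [ 0.4601 -0.2022  0.0331]
   top 401 ztop 0.0290 mean [ 0.467  -0.2145] minc 0.4669 -0.2147 r 0.0252
   side 367 ztop 0.0303 mean [ 0.4628 -0.2131] minc 0.4638 -0.2145 r 0.0256
wide top [ 0.5982 -0.2579  0.0248] side [ 0.5954 -0.2554  0.0261]
   top 863 ztop 0.0243 mean [ 0.601  -0.2595] minc 0.6013 -0.2595 r 0.0382
   side 610 ztop 0.0255 mean [ 0.5964 -0.2579] minc 0.5976 -0.2607 r 0.0393
C top [0.6004 0.2377 0.0097] side [0.5987 0.2402 0.0135]
   top 338 ztop 0.0120 mean [0.6013 0.2387] minc 0.6017 0.2392 r 0.0247
   side 529 ztop 0.0134 mean [0.5978 0.2397] minc 0.5984 0.2390 r 0.0260
D top [0.4322 0.2785 0.028 ] side [0.4305 0.2803 0.0298]
   top 408 ztop 0.0291 mean [0.433  0.2809] minc 0.4332 0.2818 r 0.0253
   side 786 ztop 0.0303 mean [0.4298 0.2825] minc 0.4301 0.2816 r 0.0256
turq top [ 0.3838 -0.264   0.0272] side [ 0.3814 -0.2575  0.0336]
   top 425 ztop 0.0291 mean [ 0.3858 -0.2646] minc 0.3856 -0.2651 r 0.0255
   side 364 ztop 0.0301 mean [ 0.3817 -0.2629] minc 0.3817 -0.2650 r 0.0261
tube top [ 0.551  -0.0361  0.0346] side [ 0.5539 -0.0488  0.0363]
   top 1132 ztop 0.0693 mean [ 0.5609 -0.039 ] minc 0.5622 -0.0391 r 0.0481
   side 1775 ztop 0.0698 mean [ 0.5556 -0.037 ] minc 0.5604 -0.0378 r 0.0502
top bench z -0.0008270689305166501
side bench z 0.00037122511501574973
```

View pics/crop0.png

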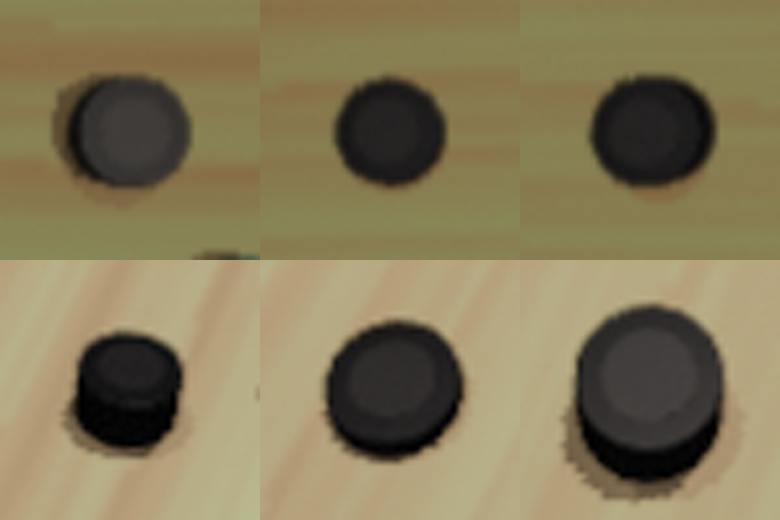

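A (0.465,-0.214) and D (0.432,0.282) are 50 mm across with tops at 30 mm in both views, so they are the two wanted pads. C is only 13 mm high (the thin pad), the disc at (373,156) is the wide puck, and (379,249) is turquoise. Next I'll fit the tube and the gauge direction.

```bash
python3 - <<'E'
from h import *
from scipy.optimize import least_squares
for n in("top","side"):
    P=cloud(load(n+"0.npz"))
    q=near(P,(.555,-.038),.12,.0665,.0735)
    d=np.hypot(q[:,0]-.555,q[:,1]+.038); q=q[(d<.044)&(d>.028)]
    r=least_squares(lambda p:np.hypot(q[:,0]-p[0],q[:,1]-p[1])-p[2],[.555,-.038,.036],loss="soft_l1",f_scale=.001)
    print(n,len(q),"tube",r.x.round(4))
    c=r.x[:2]
    g=near(P,c,.12,.088,.115); print(" gauge n",len(g),"z",np.percentile(g[:,2],[5,50,95]).round(4))
    for lo,hi in((.088,.0995),(.1,.115)):
        k=g[(g[:,2]>lo)&(g[:,2]<hi)]
        if len(k): m=k[:,:2].mean(0)-c; print("  ",lo,len(k),m.round(4),"az %.1f"%np.degrees(np.arctan2(m[1],m[0])),"min dist %.4f max %.4f"%(np.hypot(*(k[:,:2]-c).T).min(),np.hypot(*(k[:,:2]-c).T).max()))
    i=near(P,c,.024,.02,.05); print(" inner pad z",np.median(i[:,2]).round(4),i[:,:2].mean(0).round(4))
E
```

```text
top 159 tube [ 0.552  -0.0355  0.0357]
 gauge n 140 z [0.0917 0.0961 0.1047]
   0.088 108 [ 0.0605 -0.0214] az -19.4 min dist 0.0463 max 0.0812
   0.1 32 [ 0.078  -0.0278] az -19.6 min dist 0.0798 max 0.0858
 inner pad z 0.0351 [ 0.5525 -0.037 ]
side 191 tube [ 0.5488 -0.0352  0.0359]
 gauge n 149 z [0.0917 0.0967 0.1045]
   0.088 112 [ 0.0616 -0.021 ] az -18.8 min dist 0.0459 max 0.0841
   0.1 32 [ 0.078 -0.027] az -19.1 min dist 0.0798 max 0.0872
 inner pad z 0.0366 [ 0.552  -0.0437]
```

move_arm([
  [[0,-20,32],[0,0,0]],
  [[0,-34,56],[0,0,0]],
  [[0,-34,56],[0,0,0]],
  [[0,-34,56],[0,0,0]],
  [[0,-34,56],[0,0,0]],
  [[0,-26,42],[0,0,0]],
  [[0,0,0],[0,0,0]],
], fingers=0, grip_force=40)

```text
clock: 0.98
tool_pos: [0.4184, 0.2943, 0.2385]
tcp_rot: [[-0.003, 0.339, 0.941], [-0.003, 0.941, -0.339], [-1.0, -0.004, -0.002]]
ft_force: [-1.6, 0.6, 0.1]
grip_width: 0.0854
```

move_arm([
  [[30,-4,9],[0,0,0]],
  [[50,-4,9],[0,0,0]],
  [[20,0,0],[0,0,0]],
  [[0,0,0],[0,0,0]],
])

```text
clock: 1.48
tool_pos: [0.4313, 0.2813, 0.1355]
tcp_rot: [[-0.004, 0.338, 0.941], [-0.003, 0.941, -0.338], [-1.0, -0.004, -0.003]]
ft_force: [-0.4, 0.6, 0.6]
grip_width: 0.0853
```

```bash
python3 - <<'E'
from h import *
for n in("top","side"): snap(n,"1")
from plant import status
s=status.sense();print(s["clock"],s["tool_pos"],np.round(s["tcp_rot"],4).tolist())
a=load("side1.npz");im=a["img"]
cv2.imwrite("pics/s1c.png",cv2.resize(im[184:384,130:340,::-1],None,fx=2.8,fy=2.8,interpolation=cv2.INTER_CUBIC))
E
```

```text
1.575 [0.4324262  0.28159838 0.13749568] [[-0.0014, 0.3381, 0.9411], [-0.0018, 0.9411, -0.3381], [-1.0, -0.0022, -0.0008]]
```

View pics/s1c.png

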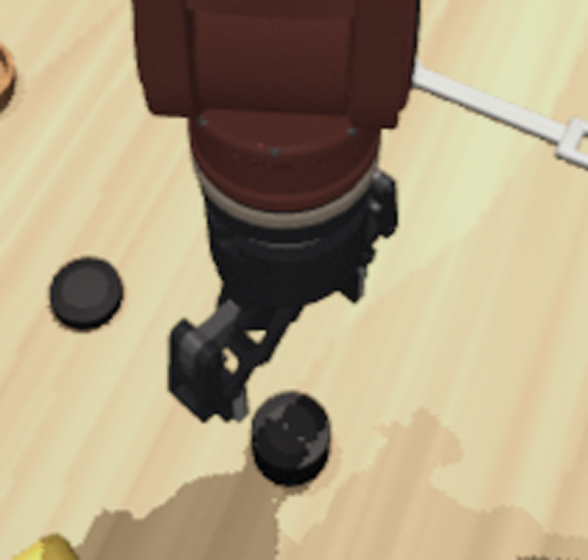

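View pics/top1.png

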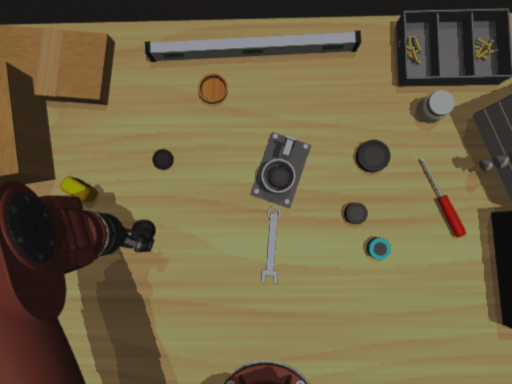

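The side crop shows the open gripper above pad D, which is at crop (290,440). Finger tips are near (205,415). The top view shows the gripper at about (130,235). Now the fingertip height from depth.

```bash
python3 - <<'E'
from h import *
from plant import status
tcp=np.array([0.4320,0.2815,.137]);y=np.array([.338,.941]);z=np.array([.941,-.338])
for n in("top","side"):
    P=cloud(load(n+"1.npz")); q=near(P,tcp[:2],.09,.06,.26)
    d=q[:,:2]-tcp[:2]; ty=d@y; tz=d@z
    print(n,len(q))
    for h in np.arange(.105,.19,.005):
        m=(q[:,2]>=h)&(q[:,2]<h+.005)
        if m.sum()>2: print("  z%.3f n%d ty %s tz %.3f..%.3f"%(h,m.sum(),np.round(np.percentile(ty[m],[0,25,75,100]),3),tz[m].min(),tz[m].max()))
E
```

```text
top 576
  z0.140 n4 ty [-0.05  -0.049 -0.048 -0.047] tz 0.008..0.011
  z0.145 n3 ty [-0.054 -0.051 -0.048 -0.047] tz 0.008..0.012
  z0.150 n3 ty [-0.049 -0.049 -0.047 -0.046] tz 0.009..0.011
  z0.180 n6 ty [-0.056 -0.052 -0.047 -0.045] tz 0.012..0.014
  z0.185 n13 ty [-0.074 -0.074 -0.052 -0.044] tz -0.006..0.014
side 1741
  z0.140 n17 ty [-0.048 -0.044  0.041  0.048] tz -0.012..0.001
  z0.145 n24 ty [-0.05  -0.044  0.048  0.054] tz -0.013..-0.003
  z0.150 n27 ty [-0.057 -0.045  0.049  0.055] tz -0.013..-0.003
  z0.155 n27 ty [-0.057 -0.044  0.049  0.055] tz -0.013..-0.004
  z0.160 n24 ty [-0.049 -0.044  0.05   0.055] tz -0.013..-0.006
  z0.165 n13 ty [-0.048 -0.044  0.053  0.055] tz -0.013..-0.007
  z0.170 n19 ty [-0.048 -0.044  0.048  0.056] tz -0.013..-0.007
  z0.175 n10 ty [-0.049 -0.047  0.054  0.056] tz -0.014..-0.008
  z0.180 n26 ty [-0.068 -0.055  0.051  0.056] tz -0.015..-0.007
  z0.185 n74 ty [-0.074  0.038  0.054  0.073] tz -0.015..0.010
```

move_arm([
  [[45,0,0],[0,0,0]],
  [[45,0,0],[0,0,0]],
  [[18,0,0],[0,0,0]],
  [[5,0,0],[0,0,0]],
  [[0,0,0],[0,0,0]],
])

```text
clock: 2.2
tool_pos: [0.4376, 0.2848, 0.0306]
tcp_rot: [[0.01, 0.336, 0.942], [0.002, 0.942, -0.336], [-1.0, 0.006, 0.009]]
ft_force: [0.0, 0.2, -0.3]
grip_width: 0.0855
```

move_arm([
  [[5,-3,-4],[0,0.5,0]],
  [[2,-2,-1],[0,0,0]],
  [[0,0,0],[0,0,0]],
])

```text
clock: 2.58
tool_pos: [0.4327, 0.2823, 0.0261]
tcp_rot: [[0.005, 0.336, 0.942], [0.007, 0.942, -0.336], [-1.0, 0.008, 0.003]]
ft_force: [0.6, 0.3, 0.9]
grip_width: 0.0855
```

move_arm([
  [[4,0,-1],[0,0,0]],
  [[0,0,0],[0,0,0]],
])

```text
clock: 2.82
tool_pos: [0.4319, 0.2827, 0.0221]
tcp_rot: [[0.006, 0.336, 0.942], [0.007, 0.942, -0.336], [-1.0, 0.009, 0.003]]
ft_force: [-0.5, 0.2, -0.2]
grip_width: 0.0851
```

move_arm([
  [[0,0,0],[0,0,0]],
  [[0,0,0],[0,0,0]],
  [[0,0,0],[0,0,0]],
  [[0,0,0],[0,0,0]],
  [[0,0,0],[0,0,0]],
  [[0,0,0],[0,0,0]],
  [[0,0,0],[0,0,0]],
  [[0,0,0],[0,0,0]],
], fingers=255, grip_force=40)

```text
clock: 3.82
tool_pos: [0.4322, 0.2828, 0.0225]
tcp_rot: [[0.006, 0.336, 0.942], [0.007, 0.942, -0.336], [-1.0, 0.009, 0.004]]
ft_force: [-0.8, 0.0, 1.5]
grip_width: 0.0483
```

move_arm([
  [[-25,0,0],[0,0,0]],
  [[-50,0,0],[0,0.2,-0.5]],
  [[-40,0,0],[0,0,0]],
  [[0,0,0],[0,0,0]],
])

```text
clock: 4.32
tool_pos: [0.4304, 0.2818, 0.139]
tcp_rot: [[-0.003, 0.336, 0.942], [-0.001, 0.942, -0.336], [-1.0, -0.002, -0.003]]
ft_force: [0.6, -0.4, -1.2]
grip_width: 0.0483
```

```bash
python3 - <<'E'
from h import *
c=snap("side","2")
from plant import status
s=status.sense();tcp=s["tool_pos"];print(s["clock"],tcp,np.round(s["tcp_rot"],4).tolist(),s["grip_width"],s["ft_force"])
cv2.imwrite("pics/s2c.png",cv2.resize(c["img"][184:384,130:340,::-1],None,fx=2.8,fy=2.8,interpolation=cv2.INTER_CUBIC))
R=np.array(s["tcp_rot"]);y=R[:2,1];z=R[:2,2]
P=cloud(c); q=near(P,tcp[:2],.09,.05,.26); d=q[:,:2]-np.array(tcp)[:2]; ty=d@y; tz=d@z
for h in np.arange(.08,.19,.004):
    m=(q[:,2]>=h)&(q[:,2]<h+.004)
    if m.sum()>2: print("  z%.3f n%d ty %s tz %.3f..%.3f"%(h,m.sum(),np.round(np.percentile(ty[m],[0,25,75,100]),3),tz[m].min(),tz[m].max()))
E
```

```text
4.375 [0.42951254 0.28146875 0.13705908] [[-0.0056, 0.3361, 0.9418], [-0.0019, 0.9418, -0.3362], [-1.0, -0.0037, -0.0046]] 0.04805374747783488 [-0.5294862  -0.37045693 -1.4778974 ]
  z0.116 n16 ty [-0.013  0.002  0.019  0.023] tz -0.025..-0.009
  z0.120 n25 ty [-0.012  0.005  0.019  0.023] tz -0.025..-0.007
  z0.124 n22 ty [-0.009  0.003  0.018  0.023] tz -0.025..-0.009
  z0.128 n29 ty [-0.011  0.004  0.017  0.022] tz -0.025..-0.010
  z0.132 n24 ty [-0.032  0.002  0.019  0.031] tz -0.025..-0.008
  z0.136 n42 ty [-0.028  0.001  0.021  0.034] tz -0.026..-0.007
  z0.140 n39 ty [-0.038 -0.003  0.026  0.037] tz -0.025..0.008
  z0.144 n398 ty [-0.038 -0.013  0.009  0.038] tz -0.025..0.014
  z0.148 n89 ty [-0.037 -0.02   0.011  0.037] tz -0.024..0.006
  z0.152 n28 ty [-0.037 -0.025  0.031  0.038] tz -0.012..0.001
  z0.156 n20 ty [-0.03  -0.025  0.03   0.038] tz -0.012..0.002
  z0.160 n19 ty [-0.031 -0.025  0.032  0.037] tz -0.012..-0.003
  z0.164 n17 ty [-0.028 -0.026 -0.024  0.037] tz -0.012..-0.004
  z0.168 n12 ty [-0.03  -0.027  0.025  0.039] tz -0.012..-0.006
  z0.172 n21 ty [-0.05  -0.031  0.037  0.051] tz -0.014..-0.007
  z0.176 n39 ty [-0.056 -0.028  0.034  0.053] tz -0.014..0.008
  z0.180 n86 ty [-0.054  0.031  0.037  0.056] tz -0.014..0.010
  z0.184 n57 ty [-0.056  0.029  0.042  0.057] tz -0.014..0.009
  z0.188 n34 ty [-0.057  0.032  0.052  0.058] tz -0.013..0.012
```

View pics/s2c.png

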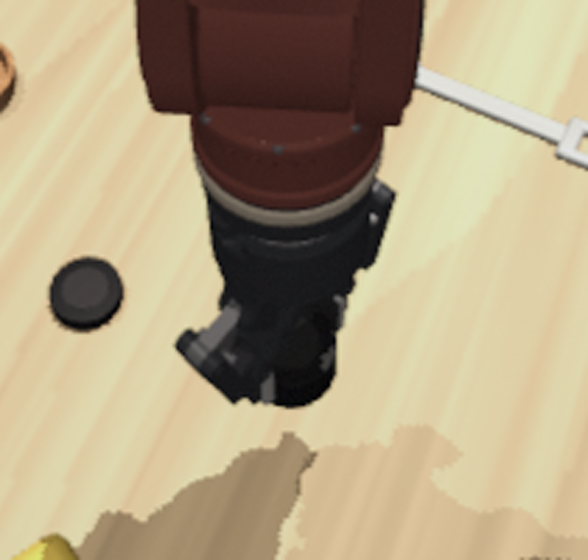

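Pad D is lifted level: its underside is at 0.116 and the fingertips are about 12 mm below its top. I'm carrying it to above the tube.

move_arm([
  [[-4,-20,17],[0,0,0]],
  [[-1,-40,34],[0,0,0]],
  [[0,-43,37],[0,0,0]],
  [[0,-43,37],[0,0,0]],
  [[0,-43,37],[0,0,0]],
  [[0,-40,34],[0,0,0]],
  [[0,-20,17],[0,0,0]],
  [[0,-5,5],[0,0,0]],
  [[0,0,0],[0,0,0]],
])

```text
clock: 5.5
tool_pos: [0.5454, -0.0393, 0.1251]
tcp_rot: [[-0.025, 0.334, 0.942], [0.001, 0.942, -0.334], [-1.0, -0.007, -0.024]]
ft_force: [0.2, 0.3, -0.7]
grip_width: 0.0485
```

move_arm([
  [[-5,5,4],[0,-1.4,0.4]],
  [[0,0,0],[0,0,0]],
  [[0,0,0],[0,0,0]],
])

```text
clock: 5.88
tool_pos: [0.5505, -0.0328, 0.13]
tcp_rot: [[0.002, 0.331, 0.944], [0.0, 0.944, -0.331], [-1.0, 0.001, 0.001]]
ft_force: [0.4, 0.2, -0.3]
grip_width: 0.0486
```

```bash
cat > fit.py <<'E'
from h import *
from plant import status
import sys
tag=sys.argv[1]
for n in("top","side"): snap(n,tag)
s=status.sense();tcp=np.array(s["tool_pos"]);R=np.array(s["tcp_rot"])
print(s["clock"],tcp.round(4),R.round(4).tolist(),s["grip_width"])
w=np.cross(R[:,0],[0,0,-1]);print("level turn tool deg",np.degrees(R.T@w).round(2))
e=np.array([.5504,-.0354,tcp[2]])-tcp;print("to tube tool mm",(R.T@e*1000).round(1))
a=cv2.imread(f"pics/side{tag}.png")[90:250,160:330];b=cv2.imread(f"pics/top{tag}.png")[100:260,190:360]
cv2.imwrite(f"pics/c{tag}.png",cv2.resize(np.hstack([a,b]),None,fx=2.3,fy=2.3,interpolation=cv2.INTER_CUBIC))
E
python3 fit.py 3
```

```text
5.975 [ 0.5507 -0.0331  0.13  ] [[0.0016, 0.3314, 0.9435], [0.0001, 0.9435, -0.3314], [-1.0, 0.0006, 0.0015]] 0.048546655476530844
level turn tool deg [ 0.    0.08 -0.03]
to tube tool mm [-0.  -2.3  0.5]
```

View pics/c3.png

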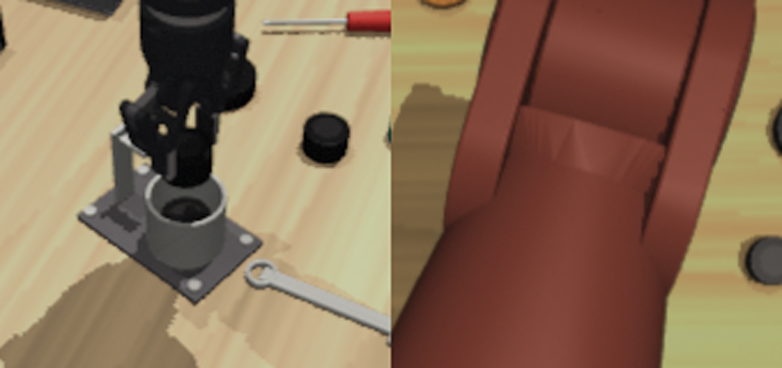

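The side view (left) shows the held pad at (190,165) over the tube mouth at (185,195). The top view (right) is blocked by the arm. Lowering to the release height.

move_arm([
  [[18,-1,0],[0,0,0]],
  [[18,-1,0],[0,0,0]],
  [[10,0,0],[0,0,0]],
  [[2,0,0],[0,0,0]],
  [[0,0,0],[0,0,0]],
])

```text
clock: 6.6
tool_pos: [0.549, -0.0349, 0.077]
tcp_rot: [[-0.001, 0.332, 0.943], [0.001, 0.943, -0.332], [-1.0, 0.0, -0.001]]
ft_force: [0.1, -0.8, -0.0]
grip_width: 0.0484
```

```bash
python3 fit.py 4; python3 - <<'E'
from h import *
P=cloud(load("side4.npz")); y=np.array([.331,.944]);z=np.array([.944,-.331])
q=near(P,(.5504,-.0354),.06,.05,.14); d=q[:,:2]-[.5504,-.0354]; ty=d@y; tz=d@z
for h in np.arange(.06,.12,.003):
    m=(q[:,2]>=h)&(q[:,2]<h+.003)
    if m.sum()>2: print("  z%.3f n%d ty %s tz %.3f..%.3f"%(h,m.sum(),np.round(np.percentile(ty[m],[0,25,75,100]),3),tz[m].min(),tz[m].max()))
E
```

```text
6.7 [ 0.5492 -0.0349  0.0774] [[-0.0002, 0.3316, 0.9434], [0.0006, 0.9434, -0.3316], [-1.0, 0.0005, -0.0004]] 0.04850509235425736
level turn tool deg [-0.   -0.02 -0.03]
to tube tool mm [-0.  -0.1  1.2]
  z0.060 n45 ty [-0.03   0.01   0.03   0.037] tz -0.039..0.014
  z0.063 n52 ty [-0.033  0.005  0.033  0.036] tz -0.040..0.018
  z0.066 n63 ty [-0.035  0.003  0.028  0.038] tz -0.040..0.025
  z0.069 n98 ty [-0.036 -0.01   0.029  0.037] tz -0.039..0.035
  z0.072 n25 ty [-0.015  0.001  0.02   0.036] tz -0.039..0.014
  z0.075 n19 ty [-0.033  0.009  0.029  0.035] tz -0.027..-0.002
  z0.078 n28 ty [-0.032  0.001  0.023  0.037] tz -0.028..0.002
  z0.081 n83 ty [-0.033 -0.013  0.01   0.038] tz -0.027..0.019
  z0.084 n171 ty [-0.026 -0.014  0.007  0.037] tz -0.027..0.020
  z0.087 n31 ty [-0.032 -0.025  0.034  0.037] tz -0.023..0.006
  z0.090 n17 ty [-0.027 -0.025  0.03   0.037] tz -0.015..0.007
  z0.093 n22 ty [-0.034 -0.026  0.031  0.037] tz -0.015..0.060
  z0.096 n25 ty [-0.041 -0.026  0.001  0.038] tz -0.014..0.060
  z0.099 n15 ty [-0.032 -0.026  0.029  0.038] tz -0.015..0.004
  z0.102 n19 ty [-0.033 -0.026  0.03   0.037] tz -0.014..0.006
  z0.105 n18 ty [-0.031 -0.028 -0.025  0.036] tz -0.015..0.008
  z0.108 n11 ty [-0.028 -0.027  0.028  0.035] tz -0.016..0.003
  z0.111 n16 ty [-0.049 -0.034 -0.027  0.036] tz -0.016..0.002
  z0.114 n21 ty [-0.052 -0.033  0.032  0.05 ] tz -0.017..0.003
  z0.117 n34 ty [-0.048 -0.025  0.036  0.054] tz -0.017..0.005
```

View pics/c4.png

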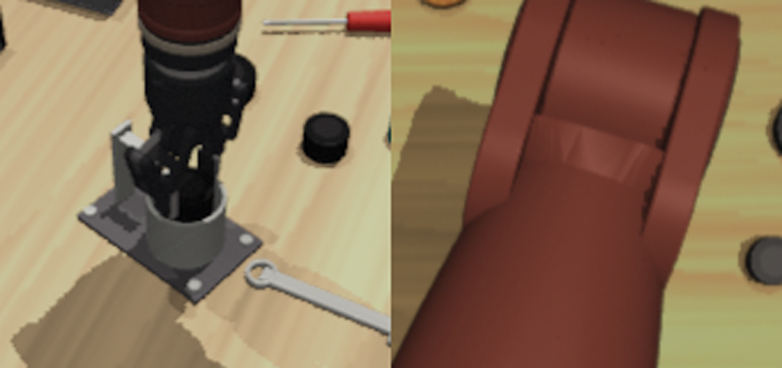

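move_arm([
  [[0,0,2],[0,0,0]],
  [[0,0,0],[0,0,0]],
])

```text
clock: 6.95
tool_pos: [0.552, -0.0359, 0.0784]
tcp_rot: [[0.001, 0.332, 0.943], [0.0, 0.943, -0.332], [-1.0, 0.001, 0.001]]
ft_force: [-0.4, -0.1, 0.0]
grip_width: 0.0486
```

move_arm([
  [[0,0,0],[0,0,0]],
  [[0,0,0],[0,0,0]],
  [[0,0,0],[0,0,0]],
  [[0,0,0],[0,0,0]],
  [[0,0,0],[0,0,0]],
  [[-30,0,0],[0,0,0]],
  [[-40,0,0],[0,0,0]],
  [[0,0,0],[0,0,0]],
], fingers=0)

```text
clock: 7.95
tool_pos: [0.5517, -0.0358, 0.1504]
tcp_rot: [[0.001, 0.332, 0.943], [0.0, 0.943, -0.332], [-1.0, 0.001, 0.001]]
ft_force: [0.1, 0.6, -0.1]
grip_width: 0.0854
```

```bash
python3 fit.py 5;python3 - <<'E'
from h import *
P=cloud(load("side5.npz")); q=near(P,(.5504,-.0354),.03,.02,.11);print(len(q),np.percentile(q[:,2],[5,25,50,75,95]).round(4))
A=cloud(load("side5.npz"));k=near(A,(.465,-.2146),.05);k=k[k[:,2]>.024];print(cv2.minEnclosingCircle(k[:,:2].astype(np.float32)))
E
```

```text
8.05 [ 0.55   -0.0353  0.1469] [[-0.0036, 0.3316, 0.9434], [0.0016, 0.9434, -0.3316], [-1.0, 0.0003, -0.0039]] 0.08536966712259665
level turn tool deg [ 0.   -0.22 -0.02]
to tube tool mm [-0.   0.   0.4]
383 [0.0572 0.0646 0.066  0.067  0.0683]
((0.46373051404953003, -0.21529579162597656), 0.02690688706934452)
```

View pics/c5.png

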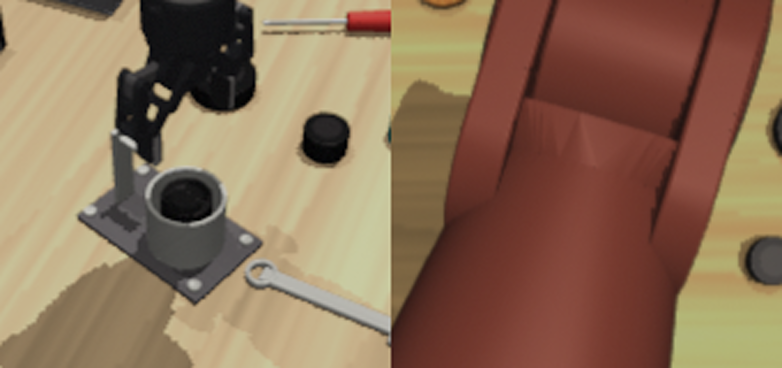

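The first pad sits flat in the tube (crop (185,195)) with its top at 66 mm. Moving over pad A.

move_arm([
  [[-2,-20,-2],[0,0,0]],
  [[0,-45,-5],[0,0,0]],
  [[0,-50,-5],[0,0,0]],
  [[0,-50,-5],[0,0,0]],
  [[0,-30,-3],[0,0,0]],
  [[0,-2,0],[0,0,0]],
  [[0,0,0],[0,0,0]],
])

```text
clock: 8.93
tool_pos: [0.457, -0.2215, 0.1418]
tcp_rot: [[-0.013, 0.332, 0.943], [0.006, 0.943, -0.332], [-1.0, 0.001, -0.014]]
ft_force: [-0.9, -0.4, -0.1]
grip_width: 0.0854
```

```bash
python3 - <<'E'
import numpy as np
from plant import status
s=status.sense();t=np.array(s["tool_pos"]);R=np.array(s["tcp_rot"]);print(t,R[:,0])
print((R.T@(np.array([.4653,-.2146,.017])-t)*1000).round(1),np.degrees(R.T@np.cross(R[:,0],[0,0,-1])).round(2))
E
```

```text
[ 0.45702716 -0.22146441  0.14175559] [-0.01279362  0.0060871  -0.99989963]
[124.7   9.    7.3] [ 0.   -0.81 -0.09]
```

move_arm([
  [[0,9,7],[0,-0.8,0]],
  [[40,0,0],[0,0,0]],
  [[40,0,0],[0,0,0]],
  [[10,0,0],[0,0,0]],
  [[0,0,0],[0,0,0]],
])

```text
clock: 9.55
tool_pos: [0.4709, -0.2104, 0.0506]
tcp_rot: [[0.005, 0.326, 0.945], [0.0, 0.945, -0.326], [-1.0, 0.002, 0.004]]
ft_force: [-0.1, -0.3, -0.5]
grip_width: 0.0853
```

```bash
python3 - <<'E'
import numpy as np
from plant import status
s=status.sense();t=np.array(s["tool_pos"]);R=np.array(s["tcp_rot"]);print(t,R[:,0])
print((R.T@(np.array([.4653,-.2146,.017])-t)*1000).round(1),np.degrees(R.T@np.cross(R[:,0],[0,0,-1])).round(2))
E
```

```text
[ 0.47092311 -0.21042391  0.05064893] [ 4.87990704e-03  4.21635932e-04 -9.99988004e-01]
[33.6 -5.8 -4.1] [-0.    0.26 -0.11]
```

move_arm([
  [[2,-6,-4],[0,0.2,0]],
  [[20,0,0],[0,0,0]],
  [[9,0,0],[0,0,0]],
  [[2,0,0],[0,0,0]],
  [[0,0,0],[0,0,0]],
])

```text
clock: 10.18
tool_pos: [0.4679, -0.2177, 0.023]
tcp_rot: [[0.008, 0.326, 0.945], [-0.004, 0.946, -0.326], [-1.0, -0.001, 0.008]]
ft_force: [1.0, -0.4, 0.3]
grip_width: 0.0856
```

```bash
python3 - <<'E'
import numpy as np
from plant import status
s=status.sense();t=np.array(s["tool_pos"]);R=np.array(s["tcp_rot"]);print(t,R[:,0])
print((R.T@(np.array([.4653,-.2146,.017])-t)*1000).round(1),np.degrees(R.T@np.cross(R[:,0],[0,0,-1])).round(2))
E
```

```text
[ 0.46793367 -0.21774956  0.02295035] [ 0.00763047 -0.00380865 -0.99996363]
[ 5.9  2.1 -3.6] [-0.    0.48  0.06]
```

move_arm([
  [[5,2,-3],[0,0.5,0]],
  [[1,0,0],[0,0,0]],
  [[0,0,0],[0,0,0]],
])

```text
clock: 10.55
tool_pos: [0.4661, -0.2151, 0.0176]
tcp_rot: [[-0.0, 0.326, 0.946], [-0.002, 0.946, -0.326], [-1.0, -0.002, 0.0]]
ft_force: [0.1, 0.3, -0.3]
grip_width: 0.0854
```

move_arm([
  [[0,0,0],[0,0,0]],
  [[0,0,0],[0,0,0]],
  [[0,0,0],[0,0,0]],
  [[0,0,0],[0,0,0]],
  [[0,0,0],[0,0,0]],
  [[0,0,0],[0,0,0]],
  [[0,0,0],[0,0,0]],
  [[0,0,0],[0,0,0]],
], fingers=255)

```text
clock: 11.55
tool_pos: [0.4664, -0.2153, 0.018]
tcp_rot: [[0.0, 0.326, 0.946], [-0.002, 0.946, -0.326], [-1.0, -0.002, 0.001]]
ft_force: [0.5, 0.1, 0.7]
grip_width: 0.0488
```

move_arm([
  [[-25,0,0],[0,0,0]],
  [[-50,0,0],[0,0,0]],
  [[-50,0,0],[0,0,0]],
  [[-5,0,0],[0,0,0]],
  [[0,0,0],[0,0,0]],
])

```text
clock: 12.18
tool_pos: [0.465, -0.214, 0.1491]
tcp_rot: [[-0.003, 0.326, 0.945], [0.001, 0.945, -0.326], [-1.0, -0.0, -0.003]]
ft_force: [-0.8, 1.0, -1.8]
grip_width: 0.0488
```

```bash
python3 fit.py 6
```

```text
12.275 [ 0.4647 -0.2138  0.1485] [[-0.0038, 0.3256, 0.9455], [0.0013, 0.9455, -0.3256], [-1.0, 0.0, -0.004]] 0.04865793542194435
level turn tool deg [-0.   -0.23 -0.  ]
to tube tool mm [-1.000e-01  1.965e+02  2.290e+01]
```

View pics/side6.png

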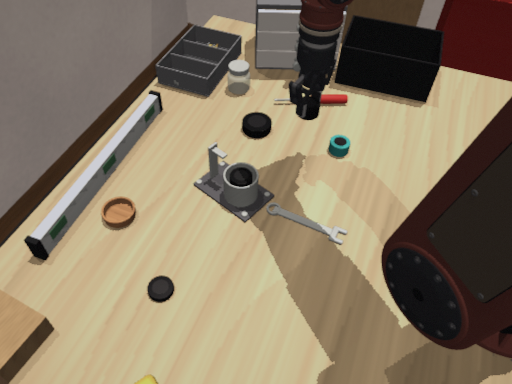

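The side view shows pad A in the jaws at (308,110), its bench spot empty, and the first pad in the tube at (241,176). Carrying it over.

```bash
python3 - <<'E'
from h import *
for n in("top","side"):
    P=cloud(load(n+"6.npz")); q=near(P,(.5504,-.0354),.0345,.058,.0685)
    d=np.hypot(q[:,0]-.5504,q[:,1]+.0354); q=q[d<.031]
    print(n,len(q),np.median(q[:,2]) if len(q) else 0,q[:,:2].mean(0) if len(q) else 0, q[:,:2].min(0) if len(q) else 0,q[:,:2].max(0) if len(q) else 0)
E
```

```text
top 373 0.06515556207479423 [ 0.55217945 -0.03728274] [ 0.52779261 -0.06225041] [ 0.5752077 -0.0130151]
side 350 0.06605599217388608 [ 0.54812998 -0.03445804] [ 0.52417361 -0.06357413] [ 0.57906525 -0.01055284]
```

move_arm([
  [[-3,20,2],[0,0,0]],
  [[0,45,5],[0,0,0]],
  [[0,45,5],[0,0,0]],
  [[0,45,5],[0,0,0]],
  [[0,25,3],[0,0,0]],
  [[0,6,1],[0,0,0]],
  [[0,0,0],[0,0,0]],
  [[0,0,0],[0,0,0]],
])

```text
clock: 13.28
tool_pos: [0.5418, -0.0391, 0.1395]
tcp_rot: [[-0.019, 0.328, 0.944], [0.008, 0.945, -0.328], [-1.0, 0.001, -0.021]]
ft_force: [-0.2, 0.5, 0.0]
grip_width: 0.0488
```

```bash
python3 fit.py 7
```

```text
13.375 [ 0.542  -0.0393  0.1398] [[-0.0188, 0.3287, 0.9443], [0.0075, 0.9444, -0.3286], [-0.9998, 0.0009, -0.0202]] 0.04859574993802769
level turn tool deg [-0.   -1.16 -0.05]
to tube tool mm [-0.1  6.4  6.7]
```

move_arm([
  [[0,6,7],[0,-1.2,0]],
  [[10,0,0],[0,0,0]],
  [[15,0,0],[0,0,0]],
  [[8,0,0],[0,0,0]],
  [[0,0,0],[0,0,0]],
  [[0,0,0],[0,0,0]],
])

```text
clock: 14.12
tool_pos: [0.5505, -0.0366, 0.1036]
tcp_rot: [[0.002, 0.33, 0.944], [0.0, 0.944, -0.33], [-1.0, 0.001, 0.001]]
ft_force: [-0.3, 0.1, -0.9]
grip_width: 0.0483
```

```bash
python3 fit.py 8
```

```text
14.225 [ 0.5507 -0.0367  0.1038] [[0.0019, 0.3303, 0.9439], [0.0001, 0.9439, -0.3303], [-1.0, 0.0008, 0.0018]] 0.04876615847052834
level turn tool deg [-0.    0.1  -0.04]
to tube tool mm [-0.   1.1 -0.7]
```

View pics/c8.png

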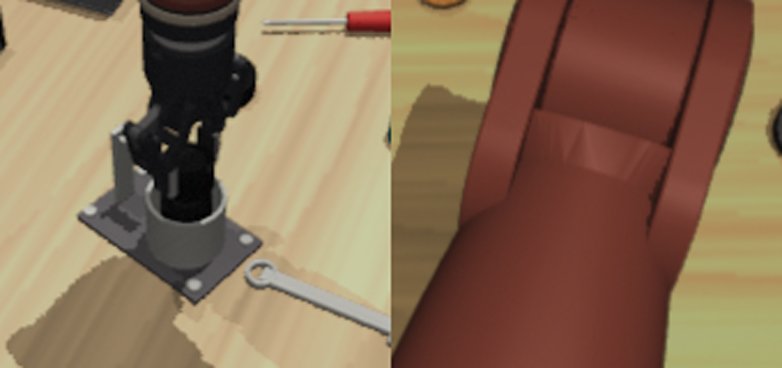

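The pad hangs at crop (190,180), centred over the tube. Underside is about 86 mm. Lowering gently to contact.

move_arm([
  [[8,1,0],[0,0,0]],
  [[6,0,0],[0,0,0]],
  [[2,0,0],[0,0,0]],
  [[0,0,0],[0,0,0]],
  [[0,0,0],[0,0,0]],
])

```text
clock: 14.85
tool_pos: [0.5514, -0.0357, 0.0871]
tcp_rot: [[0.003, 0.33, 0.944], [-0.0, 0.944, -0.33], [-1.0, 0.001, 0.003]]
ft_force: [0.4, -0.5, -0.3]
grip_width: 0.0488
```

move_arm([
  [[2,0,0],[0,0.1,0]],
  [[0,0,0],[0,0,0]],
  [[0,0,0],[0,0,0]],
])

```text
clock: 15.22
tool_pos: [0.5516, -0.0358, 0.0853]
tcp_rot: [[0.001, 0.33, 0.944], [0.0, 0.944, -0.33], [-1.0, 0.001, 0.001]]
ft_force: [0.9, -0.9, -0.3]
grip_width: 0.0488
```

move_arm([
  [[0,0,0],[0,0,0]],
  [[0,0,0],[0,0,0]],
  [[0,0,0],[0,0,0]],
  [[0,0,0],[0,0,0]],
  [[0,0,0],[0,0,0]],
  [[0,0,0],[0,0,0]],
  [[-20,0,0],[0,0,0]],
  [[-50,0,0],[0,0,0]],
  [[-50,0,0],[0,0,0]],
  [[0,0,0],[0,0,0]],
], fingers=0)

```text
clock: 16.48
tool_pos: [0.5514, -0.0358, 0.2135]
tcp_rot: [[0.004, 0.33, 0.944], [-0.0, 0.944, -0.33], [-1.0, 0.001, 0.004]]
ft_force: [0.4, -0.0, -0.7]
grip_width: 0.0854
```

move_arm([
  [[0,25,-20],[0,0,0]],
  [[0,45,-35],[0,0,0]],
  [[0,45,-35],[0,0,0]],
  [[0,45,-35],[0,0,0]],
  [[0,40,-30],[0,0,0]],
  [[0,15,-10],[0,0,0]],
  [[0,0,0],[0,0,0]],
  [[0,0,0],[0,0,0]],
])

```text
clock: 17.48
tool_pos: [0.4641, 0.228, 0.216]
tcp_rot: [[0.007, 0.332, 0.943], [-0.001, 0.943, -0.332], [-1.0, 0.002, 0.007]]
ft_force: [0.8, -0.9, 0.9]
grip_width: 0.0855
```

```bash
python3 fit.py 9;python3 - <<'E'
from h import *
for n in("top","side"):
    P=cloud(load(n+"9.npz")); q=near(P,(.5504,-.0354),.042,.09,.103)
    (c),r=cv2.minEnclosingCircle(q[:,:2].astype(np.float32)); A=np.c_[q[:,:2],np.ones(len(q))]; k=np.linalg.lstsq(A,q[:,2],rcond=None)[0]
    print(n,len(q),"z",np.median(q[:,2]),"centre",c,r,"tilt deg",np.degrees(np.hypot(*k[:2])))
E
```

```text
17.575 [0.4643 0.2277 0.216 ] [[0.0072, 0.3328, 0.943], [-0.0007, 0.943, -0.3328], [-1.0, 0.0017, 0.007]] 0.08558281070797348
level turn tool deg [-0.   0.4 -0.1]
to tube tool mm [   0.8 -219.4  168.8]
top 412 z 0.09521129798468414 centre (0.5522036552429199, -0.03554213419556618) 0.024850111454725266 tilt deg 0.22856994763224112
side 0 z nan centre (0.0, 0.0) 0.0 tilt deg 0.0
  return _methods._mean(a, axis=axis, dtype=dtype,
  ret = ret.dtype.type(ret / rcount)
```

View pics/c9.png

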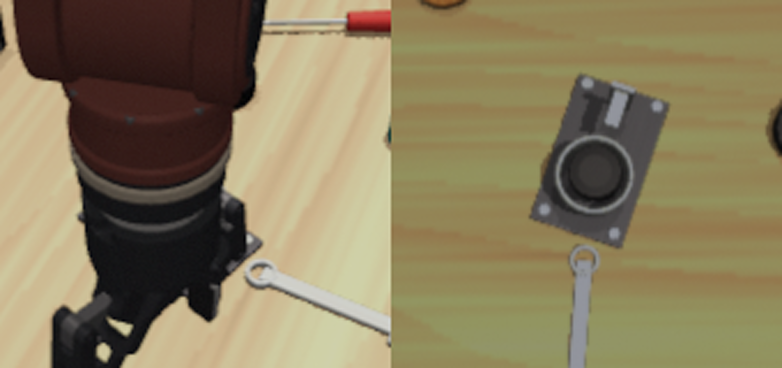

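The top view (right) shows the stack centred in the tube at crop (595,175), top at 95 mm and tilt 0.2°. The arm is clear of the stack but blocks the side view, so that check couldn't be repeated. Handing in.

```bash
python3 -c "
from plant import job;print(job.finish_job())"
```

```text
the job is handed in; nothing more can be done
None
```

Both loose pads are stacked on the first one inside the tube, and I handed the job in at about 17.6 s of the 53 s allowed.

- **First pad:** I picked the left pad at about (0.432, 0.282) and dropped it about 20 mm onto the pad already there, because the fingers don't fit inside the tube. Its top then measured 65–66 mm in both views and it lay centred.
- **Second pad:** I set the right pad, from about (0.465, -0.215), on top of that one and moved the gripper clear.
- **Last check, top camera:** the top of the stack is at 95.2 mm against the 96 mm target. That camera reads the bench about 0.8 mm low, so this agrees. The pad's centre is within 2 mm of the tube's axis and it is tilted 0.2°.
- **Not confirmed:** in the final side picture the arm blocked the stack, so the final height comes from one view only. The two cameras also differed by about 3 mm in x when locating objects, so I used their average.

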